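# Make up two sampling kits in the analysis lab

## Robot

A 7-joint arm with a two-finger parallel gripper is mounted at the origin on the work surface. World frame = base frame: x ahead of the robot, y to its left, z up, the work surface at z = 0. Lengths are in mm, angles in rad, forces in N, time in s.
With the tool pointing down it reaches from about 350 to 900 mm from the base axis. Payload 7.2 kg.
Tool frame: the origin (TCP) lies on the centre line of the jaws, within the pads' length; the fingertips stand bot.tips_ahead ahead of it and the grasp point (between the pads) is the TCP (bot.tips_ahead is the distance from the TCP to the fingertips, in mm); z points along the fingers, y is the line along which they close (so a half turn about z gives the same grasp; the last joint's range is limited). The gripper opens to 88 mm and grips with 3 to 60 N. Pads are 20 mm wide; open, the fingers measure 115 mm over their backs; the gripper's body (75 mm by 178 mm) begins 61 mm behind the grasp point.
Start: joints at [-1.355, 0.411, -0.013, 1.596, 0.006, 1.134, -0.082], TCP at [175.013, 599.999, 241.653] pointing down, gripper open.
Joint ranges: [-2.95, 2.95], [-0.29, 1.99], [-1.47, 1.44], [0.14, 2.54], [-1.03, 4.17], [0.13, 1.85], [-2.86, 2.86]. Speed limits (rad/s): [2.39, 2.39, 3.01, 3.01, 3.14, 3.14, 3.14].

## Interface

Orientations are given as a rotation vector (axis times angle).
In Python, from plant import bot gives the robot as it stands.
- The arm moves only by the shell command python3 -m inch 'ROWS' [OPENING] [FORCE]. ROWS is JSON, a list that holds one entry, the list of rows, each a list of 6 numbers: the shift along the tool's x, y, z in m, then the turn, a rotation vector about the tool's x, y, z in degrees. A call has 1 to 20 rows; each row shifts and turns the commanded pose from where the row before left it, along the tool's axes as they then stand; what a row does not reach is not made up. A row lasts 1/8 s, in which the tool goes at most 62.5 mm and 10.7 degrees, less where a joint would pass 70% of its speed; a pose out of reach is approached as far as the arm can. A call with a gripper value outside its range is refused whole. OPENING is the opening, from 0 (shut) to 1 (fully open), set as the call begins (- or left out, the last holds). The fingers move at their own pace and stop on an object; FORCE is the grip in N (left out, the last holds). Time passes only in rows, so rows that do not move let the fingers close. It gives the time, the measured TCP pose, the force, the opening and the grip force at its end, in the units of the state.
- bot.get_state(): the state, without advancing time (a new reading comes with each control period).
- bot.capture(name): name is "scene" or "side" or "wrist"; returns the picture (480x640x3 uint8, blue, green, red); there is no depth.
- bot.camera_params(name): a dict with "fx", "fy", "cx", "cy" (pixels), "extrinsics" (4x4, takes a point from camera to world coordinates); the wrist camera has in their place "T_tool_cam" (4x4, takes a point from camera to tool coordinates, whose origin is the TCP and whose axes are the flange's). Camera axes: x right, y down, z forward; pixel columns grow to the right and rows downward; lengths in mm; the calibration is good to about 2 mm. The wrist camera is an equidistant fisheye: a pixel r from the principal point sees the ray r / f radians off the axis. A picture is of the moment at which its call begins: read the wrist's pose just before it. camera_params takes no time and is no camera call.
- bot.finish_job(): hands the job in; it is judged then, once.
The state is a dict: "time": time; "qpos": joint angles; "joint_velocities": joint speeds; "joint_efforts": joint torques, N m; "position": TCP position; "eef_rot": TCP orientation; "ft_force": force on the tool from outside, world axes, zero at the start; "moment": the same for the moment, N m; "opening": finger opening in mm; "grasp_force": force on a finger pad.
Only numpy, scipy, OpenCV 4.12 (cv2) and the standard library are available. Lean on these libraries where they do the work, as an engineer would, in place of code of your own. Each camera call takes 0.05 s, during which the arm holds its last target. There are 200 camera calls.

## Task

Make up the two kits from the stock standing on the bench. Long tray: the tall white sample bottle in the middle compartment, the slim amber vial in the compartment at the pull-handle end, the squat jar in the other end one; short tray: the brass weight in the compartment at the pull-handle end and the cuvette box in the other. Set each down upright on the compartment floor, centred in its compartment, without dropping or throwing anything, leave the two large reagent bottles and the beaker where they are, and let go of everything.

Things in the scene. Friction and masses are not known exactly. Their poses are not given: they have to be found in the camera images.
- long_tray: Long white kit tray, fixed, 250 x 98 mm. Origin: centre of its underside, on the bench. z up; x along it to the end with the steel wire pull handle (24 mm long, 14 high); y across. Floor 4 mm thick; walls and partitions 4 mm thick, tops 16 mm above the bench. Three compartments, centres at x = -82, 0, +82 mm (handle end), y = 0. Inside each 78 mm along x, 90 along y.
- short_tray: Short white kit tray, fixed, 168 x 98 mm. Origin: centre of its underside, on the bench. z up; x along it to the end with the steel wire pull handle (24 mm long, 14 high); y across. Floor 4 mm thick; walls and partitions 4 mm thick, tops 16 mm above the bench. Two compartments, centres at x = -41, +41 mm (handle end), y = 0. Any yaw. Inside each 78 mm along x, 90 along y.
- bottle_mid (a point): Tall white plastic sample bottle, standing: body 46 mm diameter up to 80 mm, shoulder, 30 mm screw cap, 110 mm high overall, about 100 g. The point is on its axis half-way up (55 mm above its foot); z is its axis, up.
- jar_mid (a point): Squat clear jar with a flat white lid, standing: 54 mm diameter over its whole height of 74 mm, about 140 g. The point is on its axis half-way up (37 mm above its foot); z is its axis, up.
- vial_mid (a point): Slim amber glass vial with a white cap, standing: 28 mm diameter, 86 mm high, about 50 g. The point is on its axis half-way up (43 mm above its foot); z is its axis, up.
- weight_mid (a point): Brass calibration weight, standing: plain cylinder 40 mm diameter up to 54 mm, then a narrow neck and a 24 mm knob, 72 mm high overall, about 500 g. The point is on its axis half-way up (36 mm above its foot); z is its axis, up.
- cuvette_box_mid (a point): Small upright rectangular cuvette box, black with a grey lid, closed for good: 50 mm along its x, 30 mm along its y, 76 mm high, about 80 g. The point is at its centre (38 mm above its foot); z up. It may be turned by up to 0.6 rad.
- reagent_1_mid (a point): Bystander: large white reagent bottle, 74 mm diameter, 150 mm high, beyond the trays. The point is on its axis 75 mm above its foot.
- reagent_2_mid (a point): Bystander: second large white reagent bottle, like the first, to the left of the stock (+y). The point is on its axis 75 mm above its foot.
- beaker_mid (a point): Bystander: empty glass beaker, 74 mm diameter, 95 mm high, to the right of the stock (-y). The point is on its axis, half-way up.

How it is judged:
By the outcome, as a careful person would: the job done as asked, in the order asked, and still so for the second after the job is handed in, with the robot touching nothing.
It also fails if it takes over 131 s, if anything falls off the work surface, if the arm or the gripper's body presses on something with over 40 N, if the wrist force passes 120 N, or if a joint passes its speed limit or range.

## Working session

There is one attempt and no reset: what is moved stays moved. The work goes in short steps, Python scripts to look and compute and a shell command to move; the robot and the scene stay as the last step left them, time stands still between calls to the robot, and variables do not carry over. Pictures are saved under pics/ and viewed, at most 14 in all, crops included, and the job is handed in when it is done.

```bash
mkdir -p pics; ls
python3 - <<'E'
from plant import bot
import cv2,numpy as np
np.set_printoptions(precision=4,suppress=True)
s=bot.get_state();print(s['position'],s['eef_rot'],bot.tips_ahead,s['opening'],s['time'])
for n in ["scene","side","wrist"]:
    print(n,bot.camera_params(n)); cv2.imwrite(f"pics/{n}0.png",bot.capture(n))
E
```

```text
pics
[174.9077 599.5516 240.868 ] [-0.4442 -3.1099  0.0024] 19.0 87.7942304121925 0.0
scene {'fx': 510.93567636205717, 'fy': 510.93567636205717, 'cx': 320.31705782536534, 'cy': 236.61893358596873, 'extrinsics': array([[   0.402 ,    0.7275,   -0.556 , 1362.7647],
       [   0.9155,   -0.3106,    0.2556, -342.6033],
       [   0.0132,   -0.6118,   -0.7909, 1105.6192],
       [   0.    ,    0.    ,    0.    ,    1.    ]])}
side {'fx': 523.3292185712628, 'fy': 523.3292185712628, 'cx': 312.36862395883117, 'cy': 242.2080302710066, 'extrinsics': array([[   0.944 ,   -0.2179,    0.2478,  344.33  ],
       [  -0.3297,   -0.5939,    0.7338, -879.1588],
       [  -0.0127,   -0.7745,   -0.6325,  854.8104],
       [   0.    ,    0.    ,    0.    ,    1.    ]])}
wrist {'fx': 371.64829954431775, 'fy': 371.64829954431775, 'cx': 317.972428536855, 'cy': 237.5407598807805, 'T_tool_cam': array([[   0.0002,   -0.9673,   -0.2538,   69.833 ],
       [   1.    ,    0.0003,   -0.0005,    0.301 ],
       [   0.0005,   -0.2538,    0.9673, -143.4823],
       [   0.    ,    0.    ,    0.    ,    1.    ]])}
```

View pics/scene0.png

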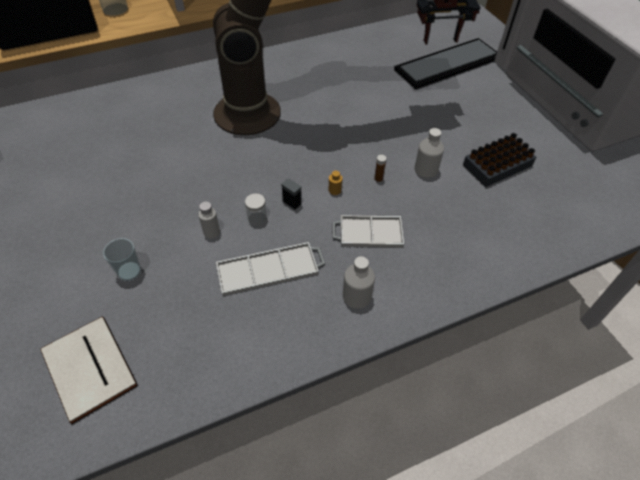

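View pics/side0.png

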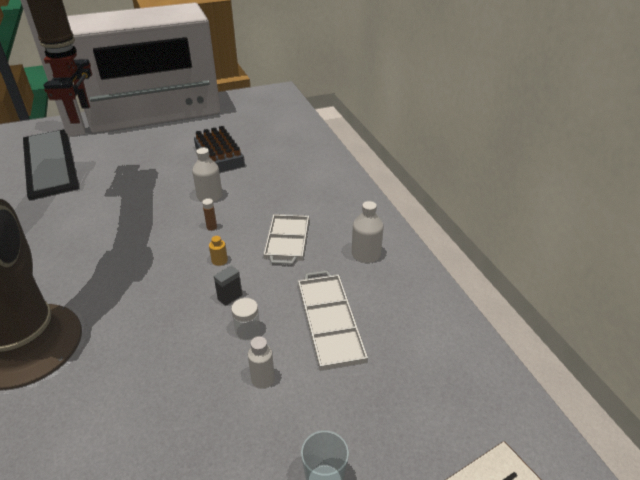

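```bash
cat > h.py <<'E'
import numpy as np, cv2
from scipy.spatial.transform import Rotation as R
from plant import bot
np.set_printoptions(precision=3,suppress=True)
def cast(n,px,z,st=None):
    """pixels -> points on plane z (world)"""
    p=bot.camera_params(n); px=np.atleast_2d(np.float64(px))
    d=np.c_[(px[:,0]-p['cx'])/p['fx'],(px[:,1]-p['cy'])/p['fy'],np.ones(len(px))]
    if n=='wrist':
        r=np.hypot(d[:,0],d[:,1]); k=np.where(r>1e-9,np.sin(r)/np.maximum(r,1e-9),1)
        d=np.c_[d[:,0]*k,d[:,1]*k,np.cos(r)]
        T=np.eye(4);T[:3,:3]=R.from_rotvec(st['eef_rot']).as_matrix();T[:3,3]=st['position'];E=T@p['T_tool_cam']
    else: E=p['extrinsics']
    d=d@E[:3,:3].T; o=E[:3,3]
    return (o+d*((z-o[2])/d[:,2])[:,None])[:,:2]
E
python3 - <<'E'
from h import *
it={'bottle':((205,206),(259,344),110),'jar':((255,201),(245,308),74),'box':((291,186),(228,275),76),'weight':((336,175),(216,242),72),'vial':((381,159),(208,203),86),'r1':((361,265),(369,209),150),'r2':((434,134),(203,155),150),'beaker':((120,248),(325,452),95)}
for k,(a,b,z) in it.items(): print(k,cast('scene',a,z)[0],cast('side',b,z)[0])
for n in ('scene','side'):
    g=cv2.imread(f'pics/{n}0.png'); hsv=cv2.cvtColor(g,cv2.COLOR_BGR2HSV)
    m=((hsv[...,2]>150)&(hsv[...,1]<50)).astype(np.uint8)*255
    m=cv2.morphologyEx(m,cv2.MORPH_CLOSE,np.ones((7,7)))
    for c in cv2.findContours(m,0,2)[0]:
        if 1200<cv2.contourArea(c)<8000:
            c=cv2.convexHull(c)
            w=cast(n,c[:,0],14).astype(np.float32); r=cv2.minAreaRect(w); print(n,cv2.boundingRect(c),r)
E
```

```text
bottle [ 455.02  -253.793] [ 448.358 -258.083]
jar [ 457.397 -122.259] [ 450.408 -126.863]
box [445.617 -13.304] [438.395 -19.119]
weight [452.118 120.522] [436.424 108.668]
vial [456.728 259.885] [446.362 255.503]
r1 [801.774  18.391] [782.873   7.825]
r2 [482.406 406.943] [466.589 389.951]
beaker [ 492.234 -480.275] [ 491.973 -486.232]
scene (42, 318, 92, 102) ((723.1316528320312, -620.257080078125), (198.04161071777344, 142.48353576660156), 11.376721382141113)
scene (217, 243, 100, 49) ((628.9580688476562, -156.35195922851562), (248.22113037109375, 95.62491607666016), 81.73535919189453)
scene (341, 216, 63, 28) ((626.675048828125, 148.8038330078125), (164.30551147460938, 94.43173217773438), 66.86268615722656)
scene (565, 0, 75, 52) ((75.31688690185547, 1558.0634765625), (320.7537841796875, 382.93304443359375), 67.74919128417969)
side (446, 441, 93, 39) ((758.7756958007812, -548.0870971679688), (66.68978118896484, 149.6136016845703), 70.38436889648438)
side (298, 271, 70, 95) ((628.0023193359375, -145.32736206054688), (269.4302673339844, 99.31061553955078), 81.98556518554688)
side (263, 214, 46, 49) ((617.72998046875, 142.24288940429688), (196.7564239501953, 99.53093719482422), 65.68142700195312)
side (68, 0, 139, 35) ((416.5057067871094, 2275.125), (420.4499206542969, 714.599609375), 89.79947662353516)
```

View pics/wrist0.png

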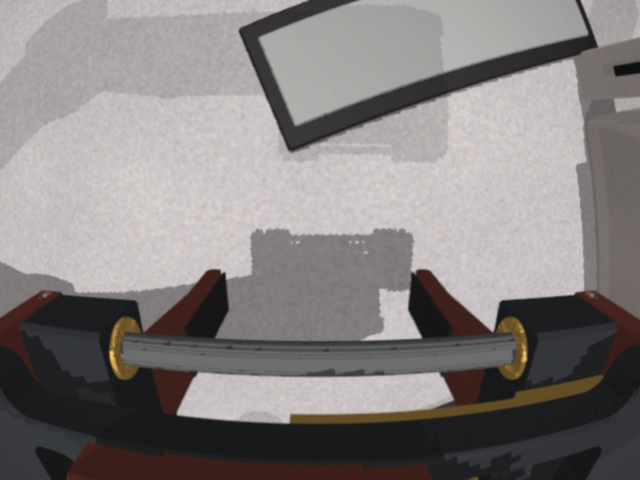

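```bash
python3 -m inch '[[[0,0,0,0,0,10.53],[0,0,0,0,0,10.53],[0,0,0,0,0,10.53],[0,0,0,0,0,10.53],[0,0,0,0,0,10.53],[0,0,0,0,0,10.53],[0,0,0,0,0,10.53],[-0.03,0.04,0,0,0,0],[-0.03,0.04,0,0,0,0],[-0.04,0.04,0,0,0,0],[-0.04,0.04,0,0,0,0],[-0.04,0.04,0,0,0,0],[-0.04,0.04,0,0,0,0],[-0.04,0.035,0,0,0,0],[-0.04,0,0,0,0,0],[-0.04,0,0,0,0,0],[0,0,0,0,0,0],[0,0,0,0,0,0]]]' 1
python3 - <<'E'
from h import *
s=bot.get_state();print(s['position'],s['eef_rot'],s['time'],s['qpos'],s['ft_force']); cv2.imwrite("pics/w1.png",bot.capture('wrist'))
E
```

```text
time: 2.4
position: [450.1, 260.8, 241.7]
eef_rot: [-2.22, -2.222, -0.001]
ft_force: [0.4, 0.5, -0.5]
opening: 87.4
grasp_force: 0.0
[450.095 260.813 241.735] [-2.22  -2.222 -0.001] 2.4 [-0.964  0.237  0.416  1.871 -0.11   1.056 -0.504] [ 0.39   0.506 -0.477]
```

View pics/w1.png

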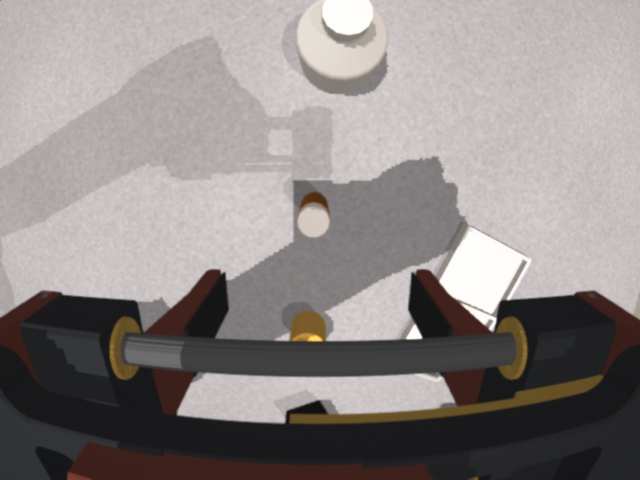

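```bash
cat > look.py <<'E'
import sys,pickle
from h import *
s=bot.get_state();pickle.dump(s,open(f'pics/{sys.argv[1]}.pkl','wb'));cv2.imwrite(f'pics/{sys.argv[1]}.png',bot.capture('wrist'));print(sys.argv[1],s['position'],s['time'])
E
python3 -m inch '[[[-0.045,0,0,0,0,0],[-0.05,0,0,0,0,0],[-0.05,0,0,0,0,0],[0,0,0,0,0,0]]]' >/dev/null; python3 look.py w2
python3 -m inch '[[[-0.045,0,0,0,0,0],[-0.045,0,0,0,0,0],[-0.045,0,0,0,0,0],[0,0,0,0,0,0]]]' >/dev/null; python3 look.py w3
python3 -m inch '[[[-0.035,0,0,0,0,0],[-0.04,0,0,0,0,0],[-0.035,0,0,0,0,0],[0,0,0,0,0,0]]]' >/dev/null; python3 look.py w4
python3 -m inch '[[[-0.045,0,0,0,0,0],[-0.045,0,0,0,0,0],[-0.045,0,0,0,0,0],[0,0,0,0,0,0]]]' >/dev/null; python3 look.py w5
python3 - <<'E'
import cv2,numpy as np
I=[cv2.imread(f'pics/w{i}.png')[60:340,140:] for i in (2,3,4,5)]
cv2.imwrite('pics/m1.png',cv2.resize(np.vstack([np.hstack(I[:2]),np.hstack(I[2:])]),None,fx=.8,fy=.8))
E
```

```text
w2 [450.463 112.72  241.869] 2.95
w3 [450.858 -20.996 241.793] 3.5
w4 [ 451.157 -129.895  241.587] 4.05
w5 [ 451.076 -265.628  241.365] 4.6
```

View pics/m1.png

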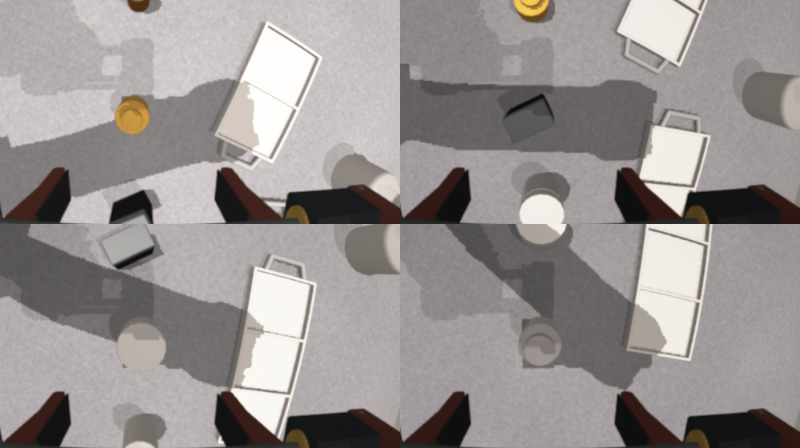

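Run:
```python
import cv2,numpy as np
C={'w5':(315,212),'w4':(317,214),'w3':(296,207),'w2':(305,205),'w1':(313,215)}
T=[]
for k,(u,v) in C.items():
    c=cv2.imread(f'pics/{k}.png')[v-40:v+40,u-40:u+40]
    c=cv2.resize(c,None,fx=3.3,fy=3.3,interpolation=cv2.INTER_CUBIC)
    c=cv2.convertScaleAbs(c,alpha=1.6 if k in('w3',) else 1)
    for t in range(0,264,33): cv2.line(c,(t,0),(t,6),(0,0,255),1); cv2.line(c,(0,t),(6,t),(0,0,255),1)
    T.append(c)
T.append(np.zeros_like(T[0]))
cv2.imwrite('pics/m2.png',np.vstack([np.hstack(T[:3]),np.hstack(T[3:])]))
```

```text
(no output)
```

View pics/m2.png

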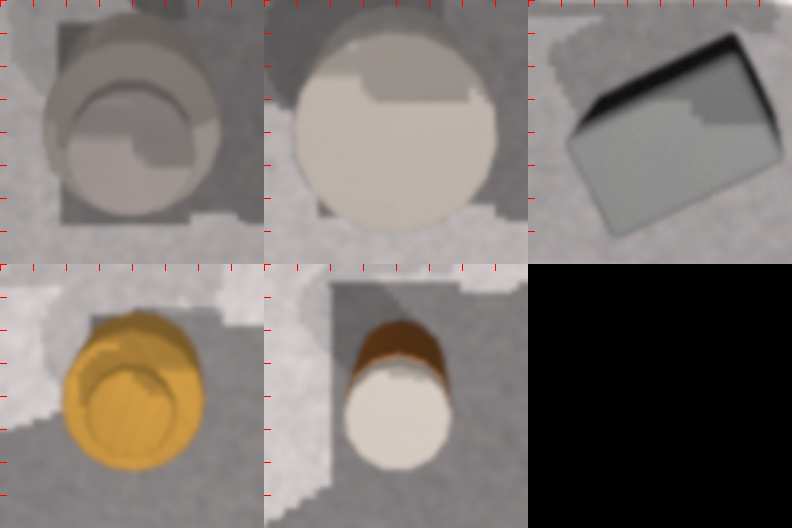

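Run:
```python
from h import *
import pickle
S={k:pickle.load(open(f'pics/{k}.pkl','rb')) for k in('w2','w3','w4','w5')}
S['w1']={'position':np.array([450.095,260.813,241.735]),'eef_rot':np.array([-2.22,-2.222,-.001])}
C={'w5':(315,212),'w4':(317,214),'w3':(296,207),'w2':(305,205),'w1':(313,215)}
f=lambda k,p,z:cast(k and 'wrist',np.array(p)/3.3+np.array(C[k])-40,z,S[k])
print('bottle',f('w5',(130,152),110));print('jar',f('w4',(132,132),74));print('weight',f('w2',(130,147),72));print('vial',f('w1',(133,153),86))
b=f('w3',[(39,142),(86,237),(254,158),(211,47)],76);print('box',b.mean(0),b,cv2.minAreaRect(b.astype(np.float32)))
for k in('w2','w3','w4'):
    g=cv2.imread(f'pics/{k}.png'); hsv=cv2.cvtColor(g,cv2.COLOR_BGR2HSV)
    m=((hsv[...,2]>200)&(hsv[...,1]<30)).astype(np.uint8)*255; m[:,:380]=0
    m=cv2.morphologyEx(m,cv2.MORPH_CLOSE,np.ones((9,9)))
    m=cv2.morphologyEx(m,cv2.MORPH_OPEN,np.ones((5,5)))
    for c in cv2.findContours(m,0,2)[0]:
        if cv2.contourArea(c)>4000: print(k,cv2.boundingRect(c),cv2.minAreaRect(cast('wrist',c[:,0],15,S[k]).astype(np.float32)))
```

```text
bottle [[ 447.669 -253.231]]
jar [[ 449.658 -121.489]]
weight [[438.231 124.702]]
vial [[445.577 265.622]]
box [435.448  -9.946] [[407.616  -8.569]
 [419.21  -33.936]
 [463.001 -12.977]
 [451.965  15.696]] ((435.5870361328125, -9.120002746582031), (50.97243118286133, 30.627609252929688), 25.576765060424805)
w2 (380, 0, 260, 321) ((723.9328002929688, 155.92425537109375), (353.5169372558594, 432.5177917480469), 88.16500091552734)
w3 (440, 218, 88, 109) ((634.255859375, -93.98558044433594), (125.39537048339844, 98.42300415039062), 81.65049743652344)
w3 (413, 0, 125, 141) ((621.77783203125, 150.9674530029297), (176.31509399414062, 98.6658935546875), 66.0838623046875)
w4 (430, 114, 106, 208) ((627.6571044921875, -142.47653198242188), (230.30682373046875, 99.2575454711914), 82.02041625976562)
```

```bash
python3 -m inch '[[[0.02,0.045,0,0,0,0],[0.02,0.045,0,0,0,0],[0.02,0.045,0,0,0,0],[0.02,0.045,0,0,0,0],[0,0,0,0,0,0]]]' >/dev/null; python3 look.py w6
python3 - <<'E'
from h import *
import pickle
s=pickle.load(open('pics/w6.pkl','rb'));g=cv2.imread('pics/w6.png'); hsv=cv2.cvtColor(g,cv2.COLOR_BGR2HSV)
m=((hsv[...,2]>205)&(hsv[...,1]<30)).astype(np.uint8)*255
m=cv2.morphologyEx(m,cv2.MORPH_OPEN,np.ones((5,5)))
for c in cv2.findContours(m,0,2)[0]:
    if cv2.contourArea(c)>1500: print(cv2.boundingRect(c),cv2.minAreaRect(cast('wrist',c[:,0],4,s).astype(np.float32)))
E
```

```text
w6 [ 633.984 -177.065  239.716] 5.275
(256, 224, 94, 79) ((616.4022827148438, -237.2307891845703), (79.43610382080078, 96.28703308105469), 81.6727523803711)
(264, 158, 91, 66) ((623.3768310546875, -158.41049194335938), (105.45088958740234, 54.1270637512207), 14.647513389587402)
(94, 137, 49, 58) ((406.2169494628906, -125.42008972167969), (65.25609588623047, 66.0030746459961), 87.03643035888672)
(280, 69, 97, 82) ((639.5090942382812, -73.50517272949219), (75.52081298828125, 96.0989990234375), 81.88630676269531)
(558, 0, 31, 295) ((952.2797241210938, -87.968017578125), (18.840410232543945, 383.7947692871094), 0.0017245085909962654)
(469, 0, 62, 42) ((836.07861328125, 45.25747299194336), (77.4834976196289, 50.447792053222656), 11.726320266723633)
```

View pics/w6.png

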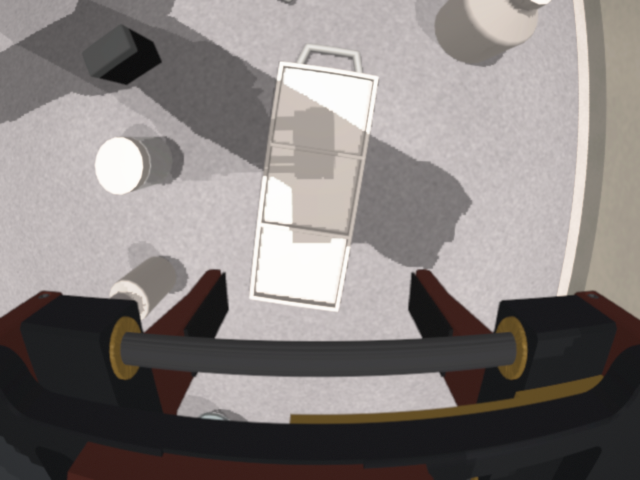

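```bash
python3 -m inch '[[[-0.019,-0.0465,0,0,0,0],[-0.019,-0.0465,0,0,0,0],[-0.019,-0.0465,0,0,0,0],[-0.019,-0.0465,0,0,0,0],[0,0,0.04,0,0,0],[0,0,0.04,0,0,0],[0,0,0,0,0,0]]]'; python3 look.py w7
python3 - <<'E'
from h import *
import pickle
s=pickle.load(open('pics/w6.pkl','rb'))
w=cast('wrist',[(281,62),(378,75),(339,310),(250,298)],16,s);print(w,w.mean(0),cv2.minAreaRect(w.astype(np.float32)))
c=cv2.imread('pics/w7.png')[100:340,200:440]; cv2.imwrite('pics/w7c.png',cv2.resize(c,None,fx=2,fy=2))
E
```

```text
time: 6.2
position: [442.4, -258.9, 159.9]
eef_rot: [-2.217, -2.219, 0.002]
ft_force: [0.3, 0.1, 0.4]
opening: 88.0
grasp_force: 0.0
w7 [ 442.369 -258.909  159.936] 6.2
[[ 595.244  -26.421]
 [ 690.456  -38.028]
 [ 657.057 -285.039]
 [ 559.86  -272.437]] [ 625.654 -155.481] ((625.15771484375, -155.23211669921875), (249.793701171875, 98.00971221923828), 82.29973602294922)
```

View pics/w7c.png

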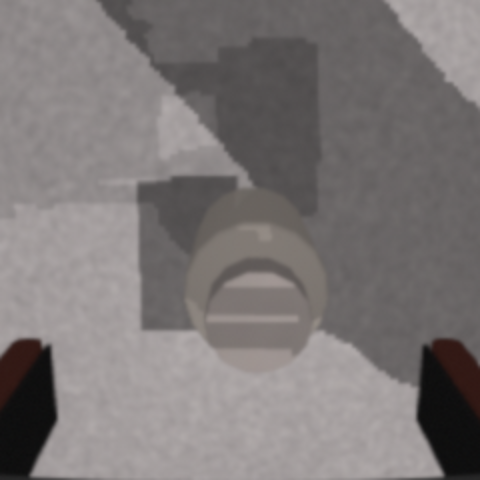

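```bash
cat > at.py <<'E'
import sys,pickle
from h import *
k,u,v,z=sys.argv[1],*map(float,sys.argv[2:5]);s=pickle.load(open(f'pics/{k}.pkl','rb'));print(cast('wrist',(u,v),z,s)[0])
E
python3 at.py w7 329 261 110
```

```text
[ 447.611 -253.294]
```

```bash
python3 -m inch '[[[0.0055,0.005,0,0,0,0],[0,0,0.04,0,0,0],[0,0,0.04,0,0,0],[0,0,0.023,0,0,0],[0,0,0,0,0,0]]]'
python3 -m inch '[[[0,0,0,0,0,0],[0,0,0,0,0,0],[0,0,0,0,0,0],[0,0,0,0,0,0],[0,0,0,0,0,0]]]' 0 20
```

```text
time: 6.88
position: [449.8, -254.8, 58.6]
eef_rot: [-2.219, -2.222, 0.0]
ft_force: [-0.4, -0.1, 0.1]
opening: 87.8
grasp_force: 0.0
time: 7.5
position: [449.5, -255.4, 58.8]
eef_rot: [2.221, 2.222, 0.0]
ft_force: [-0.7, -0.0, 3.8]
opening: 45.5
grasp_force: 20.0
```

```bash
python3 -m inch '[[[0,0,-0.025,0,0,0],[0,0,-0.03,0,0,0],[0.019,0.034,0,0,0,0],[0.02,0.036,0,0,0,0],[0.02,0.036,0,0,0,0],[0.02,0.036,0,0,0,0],[0.0186,0.035,0,0,0,0],[0,0,0,0,0,8],[0,0,0,0,0,0],[0,0,0,0,0,0]]]'; python3 look.py w8
```

```text
time: 8.75
position: [625.8, -158.1, 113.5]
eef_rot: [-2.368, -2.064, 0.001]
ft_force: [0.8, -0.2, -1.5]
opening: 46.0
grasp_force: 20.0
w8 [ 625.785 -158.145  113.47 ] 8.75
```

View pics/w8.png

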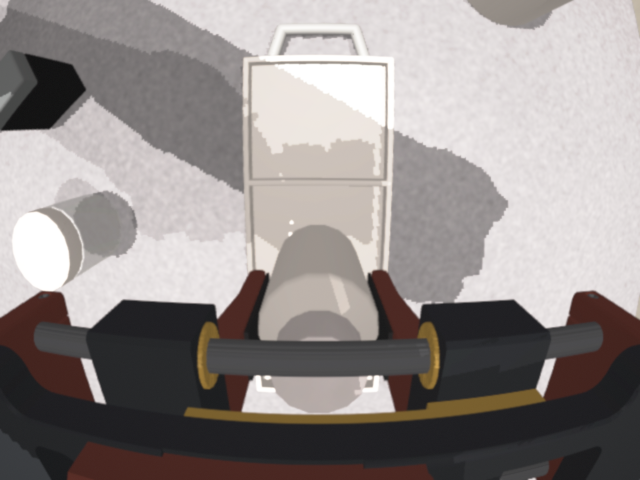

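Run:
```python
from h import *
import pickle
s=pickle.load(open('pics/w8.pkl','rb'))
w=cast('wrist',[(243,58),(394,58),(319,183),(247,183),(389,183)],16,s)
M=R.from_rotvec(s['eef_rot']).as_matrix()
print(w, (w-s['position'][:2])@M[:2,:2])
```

```text
[[ 594.194  -26.09 ]
 [ 691.168  -39.448]
 [ 631.575 -115.744]
 [ 584.713 -108.847]
 [ 677.244 -121.588]] [[126.495 -49.353]
 [126.523  48.536]
 [ 42.795  -0.063]
 [ 43.218 -47.428]
 [ 43.25   45.976]]
```

```bash
python3 -m inch '[[[0,0,0.025,0,0,0],[0,0,0.02,0,0,0],[0,0,0.004,0,0,0],[0,0,0,0,0,0],[0,0,0,0,0,0]]]'
```

```text
time: 9.43
position: [626.9, -157.9, 65.4]
eef_rot: [2.37, 2.061, 0.001]
ft_force: [-0.9, 0.2, -1.0]
opening: 45.8
grasp_force: 20.0
```

```bash
python3 -m inch '[[[0,0,0.002,0,0,0],[0,0,0,0,0,0],[0,0,0,0,0,0]]]'
```

```text
time: 9.8
position: [626.7, -157.7, 62.9]
eef_rot: [2.37, 2.062, 0.001]
ft_force: [0.1, 0.6, -0.7]
opening: 45.8
grasp_force: 20.0
```

```bash
python3 -m inch '[[[0,0,0.0008,0,0,0],[0,0,0,0,0,0],[0,0,0,0,0,0]]]'; python3 -m inch '[[[0,0,0,0,0,0],[0,0,0,0,0,0],[0,0,0,0,0,0],[0,0,-0.02,0,0,0],[0,0,-0.04,0,0,0],[0,0,-0.06,0,0,0],[0,0,-0.06,0,0,-8],[0.05,0,0,0,0,0],[0.055,0,0,0,0,0],[0.055,0,0,0,0,0],[0.055,0,0,0,0,0],[0.055,0,0,0,0,0],[0,0,0,0,0,0]]]' 1; python3 look.py w9
```

```text
time: 10.18
position: [626.7, -157.7, 62.8]
eef_rot: [2.37, 2.061, 0.001]
ft_force: [-2.2, 1.5, 7.7]
opening: 45.7
grasp_force: 20.0
time: 11.8
position: [625.8, 118.6, 242.4]
eef_rot: [-2.211, -2.23, -0.002]
ft_force: [0.0, -1.6, 0.0]
opening: 88.0
grasp_force: 0.0
w9 [625.796 118.62  242.433] 11.8
```

View pics/w9.png

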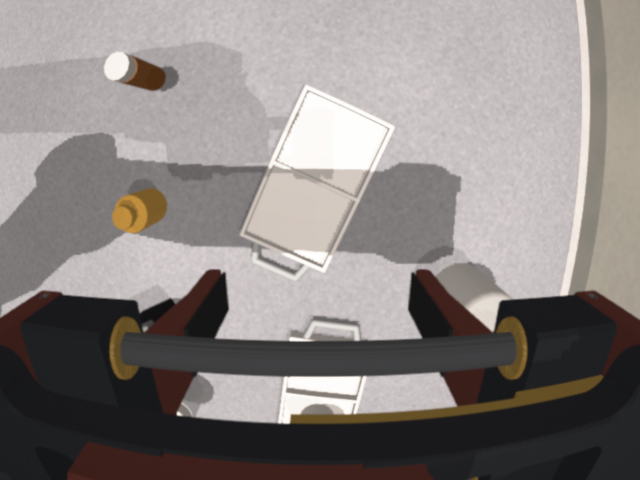

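```bash
python3 -m inch '[[[0.03,-0.036,0,0,0,0],[0.03,-0.036,0,0,0,0],[0.029,-0.036,0,0,0,0],[0.029,-0.036,0,0,0,0],[0.029,-0.036,0,0,0,0],[0,0,0.04,0,0,0],[0,0,0.04,0,0,0],[0,0,0,0,0,0],[0,0,0,0,0,0]]]'; python3 look.py w10
python3 - <<'E'
from h import *
import pickle
s=pickle.load(open('pics/w9.pkl','rb'))
w=cast('wrist',[(307,85),(395,128),(326,271),(241,236)],16,s);print(w,w.mean(0),cv2.minAreaRect(w.astype(np.float32)))
s=pickle.load(open('pics/w10.pkl','rb'));g=cv2.imread('pics/w10.png')
m=(g.min(2)>170).astype(np.uint8)*255; m[300:]=0
for c in cv2.findContours(m,0,2)[0]:
    (u,v),r=cv2.minEnclosingCircle(c)
    if 15<r<60: print(u,v,r,cv2.contourArea(c)/(3.14*r*r),cast('wrist',(u,v),86,s))
c=g[100:340,200:440]; cv2.imwrite('pics/w10c.png',cv2.resize(c,None,fx=2,fy=2))
E
```

```text
time: 12.98
position: [447.5, 258.4, 163.5]
eef_rot: [2.223, 2.219, 0.002]
ft_force: [0.8, -0.8, -0.1]
opening: 87.9
grasp_force: 0.0
w10 [447.531 258.364 163.464] 12.975
[[613.17  245.801]
 [700.994 204.823]
 [634.11   54.915]
 [544.991  92.316]] [623.317 149.464] ((623.357177734375, 149.39048767089844), (167.9465789794922, 96.89639282226562), 66.04875946044922)
393.0 295.0 15.524274826049805 0.20482332180411944 [[496.201 230.893]]
314.0 253.5 18.172880172729492 0.34329922575337246 [[444.576 259.672]]
313.5 237.0 17.52864646911621 0.13941062441192176 [[444.316 270.284]]
```

View pics/w10c.png

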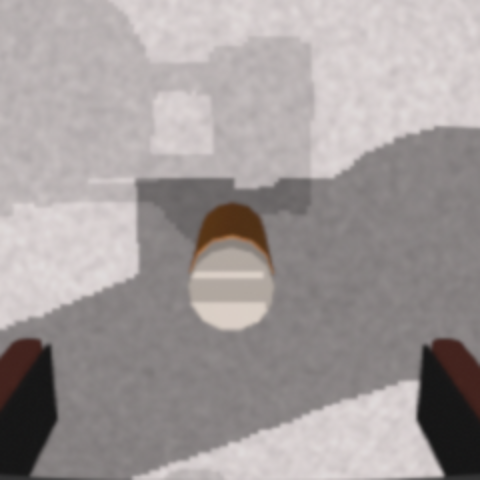

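```bash
python3 -m inch '[[[0.0073,-0.002,0,0,0,0],[0,0,0.04,0,0,0],[0,0,0.04,0,0,0],[0,0,0.033,0,0,0],[0,0,0,0,0,0]]]'
python3 -m inch '[[[0,0,0,0,0,0],[0,0,0,0,0,0],[0,0,0,0,0,0],[0,0,0,0,0,0],[0,0,0,0,0,0],[0,0,0,0,0,0]]]' 0 20
```

```text
time: 13.65
position: [443.3, 266.4, 47.8]
eef_rot: [-2.22, -2.222, 0.005]
ft_force: [-0.7, -0.1, 0.6]
opening: 87.7
grasp_force: 0.0
time: 14.4
position: [444.2, 266.5, 48.9]
eef_rot: [-2.221, -2.222, -0.0]
ft_force: [1.2, -0.4, 1.4]
opening: 31.2
grasp_force: 0.6
```

```bash
python3 -m inch '[[[0,0,0,0,0,0],[0,0,0,0,0,0],[0,0,0,0,0,0]]]'
python3 -m inch '[[[0,0,-0.025,0,0,0],[0,0,-0.04,0,0,0],[-0.03,0.017,-0.01,0,0,0],[-0.044,0.025,0,0,0,0],[-0.045,0.025,0,0,0,0],[-0.045,0.026,0,0,0,0],[-0.045,0.026,0,0,0,0],[-0.045,0.025,0,0,0,0],[-0.044,0.025,0,0,0,0],[-0.043,0.024,0,0,0,8],[0,0,0,0,0,0],[0,0,0,0,0,0]]]'; python3 look.py w11
```

```text
time: 14.78
position: [444.3, 266.5, 48.9]
eef_rot: [2.221, 2.222, 0.0]
ft_force: [0.8, 0.6, 1.4]
opening: 27.7
grasp_force: 20.0
time: 16.27
position: [636.8, -73.8, 123.2]
eef_rot: [-2.369, -2.062, 0.001]
ft_force: [0.6, 0.5, -0.5]
opening: 27.5
grasp_force: 20.0
w11 [636.754 -73.848 123.169] 16.275
```

View pics/w11.png

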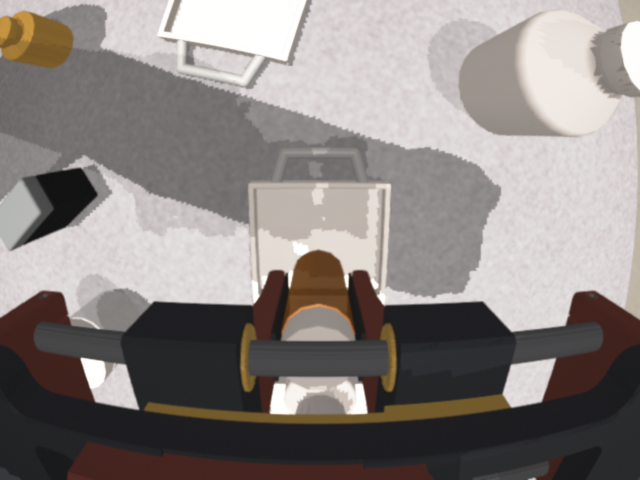

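```bash
python3 at.py w11 319 185 16; python3 -m inch '[[[0,0,0.035,0,0,0],[0,0,0.025,0,0,0],[0,0,0.007,0,0,0],[0,0,0,0,0,0],[0,0,0,0,0,0],[0,0,0,0,0,0]]]'
```

```text
[642.185 -33.803]
time: 17.08
position: [637.9, -74.3, 57.8]
eef_rot: [2.369, 2.061, 0.002]
ft_force: [0.0, 0.5, -0.8]
opening: 27.3
grasp_force: 20.0
```

```bash
python3 -m inch '[[[-0.001,0,0.0035,0,0,0],[0,0,0,0,0,0],[0,0,0,0,0,0]]]';python3 -m inch '[[[0,0,0.0015,0,0,0],[0,0,0,0,0,0],[0,0,0,0,0,0]]]'
```

```text
time: 17.45
position: [637.2, -75.4, 53.3]
eef_rot: [-2.371, -2.061, 0.0]
ft_force: [-0.4, 0.4, -0.6]
opening: 27.4
grasp_force: 20.0
time: 17.82
position: [637.4, -75.4, 52.9]
eef_rot: [-2.37, -2.062, -0.001]
ft_force: [-2.5, 0.5, 9.5]
opening: 27.8
grasp_force: 20.0
```

```bash
python3 -m inch '[[[0,0,-0.0008,0,0,0],[0,0,0,0,0,0]]]'; python3 -m inch '[[[0,0,0,0,0,0],[0,0,0,0,0,0],[0,0,0,0,0,0],[0,0,0,0,0,0],[0,0,-0.03,0,0,0],[0,0,-0.05,0,0,0],[0,0,-0.04,0,0,-8],[-0.009,-0.037,0,0,0,0],[-0.009,-0.038,0,0,0,0],[-0.009,-0.038,0,0,0,0],[-0.009,-0.038,0,0,0,0],[-0.009,-0.037,0,0,0,0],[0,0,0,0,0,0],[0,0,0,0,0,0]]]' 1; python3 look.py w12
python3 - <<'E'
import cv2
c=cv2.imread('pics/w12.png')[100:340,160:480]; cv2.imwrite('pics/w12c.png',cv2.resize(c,None,fx=2,fy=2))
E
```

```text
time: 18.08
position: [637.4, -75.4, 52.9]
eef_rot: [2.37, 2.061, 0.0]
ft_force: [-0.9, 0.2, 4.7]
opening: 27.6
grasp_force: 20.0
time: 19.82
position: [450.2, -120.2, 173.0]
eef_rot: [2.22, 2.222, 0.002]
ft_force: [0.3, 0.0, 1.0]
opening: 87.6
grasp_force: 0.0
w12 [ 450.198 -120.161  173.043] 19.825
```

View pics/w12c.png

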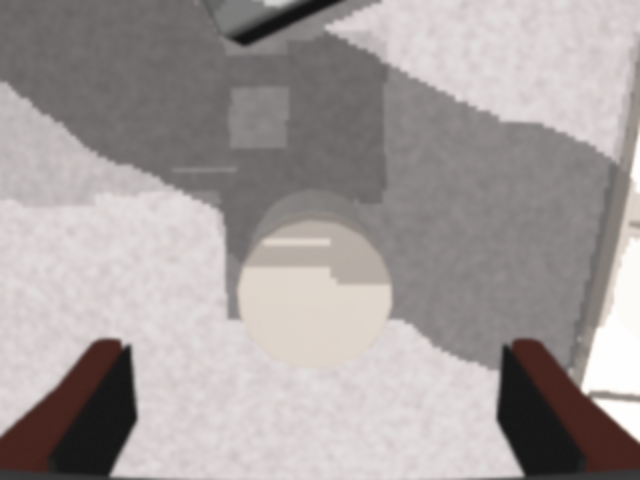

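```bash
python3 at.py w12 317.5 246 74; python3 -m inch '[[[0,0,0.04,0,0,0],[0,0,0.03,0,0,0],[0,0,0,0,0,0]]]'
```

```text
[ 449.409 -120.233]
time: 20.25
position: [448.6, -120.3, 101.0]
eef_rot: [-2.219, -2.221, 0.005]
ft_force: [0.3, -0.2, -0.1]
opening: 87.8
grasp_force: 0.0
```

Aligned with the jar.

```bash
python3 -m inch '[[[0,0.0005,0.03,0,0,0],[0,0,0.024,0,0,0],[0,0,0,0,0,0],[0,0,0,0,0,0]]]'
python3 -m inch '[[[0,0,0,0,0,0],[0,0,0,0,0,0],[0,0,0,0,0,0],[0,0,0,0,0,0],[0,0,0,0,0,0],[0,0,0,0,0,0]]]' 0 25
```

```text
time: 20.75
position: [450.8, -120.7, 49.8]
eef_rot: [2.22, 2.221, 0.001]
ft_force: [1.0, 0.2, 0.0]
opening: 87.7
grasp_force: 0.0
time: 21.5
position: [449.8, -120.4, 48.8]
eef_rot: [-2.221, -2.222, -0.0]
ft_force: [-0.0, 0.9, 5.0]
opening: 53.8
grasp_force: 25.0
```

```bash
python3 -m inch '[[[0,0,-0.025,0,0,0],[0,0,-0.025,0,0,0],[-0.03,0.01,0,0,0,0],[-0.04,0.03,0,0,0,0],[-0.03,0.035,0,0,0,0],[-0.0175,0.035,0,0,0,0],[0,0.035,0,0,0,0],[0,0.02,0,0,0,8],[0,0,0,0,0,0],[0,0,0,0,0,0]]]'; python3 look.py w13
python3 - <<'E'
from h import *
s=bot.get_state();M=R.from_rotvec(s['eef_rot']).as_matrix()
print((np.array([614.7,-237.5])-s['position'][:2])@M[:2,:2])
E
```

```text
time: 22.75
position: [613.5, -238.0, 98.0]
eef_rot: [-2.367, -2.063, 0.002]
ft_force: [-0.7, 0.2, -1.2]
opening: 53.4
grasp_force: 25.0
w13 [ 613.456 -238.01    98.016] 22.75
[0.738 1.112]
```

```bash
python3 -m inch '[[[0.0007,0.001,0.02,0,0,0],[0,0,0.015,0,0,0],[0,0,0.005,0,0,0],[0,0,0,0,0,0],[0,0,0,0,0,0],[0,0,0,0,0,0]]]';python3 -m inch '[[[0,0,0.0025,0,0,0],[0,0,0,0,0,0],[0,0,0,0,0,0]]]'
```

```text
time: 23.55
position: [616.2, -237.5, 59.1]
eef_rot: [2.37, 2.061, 0.001]
ft_force: [0.4, 0.3, -1.2]
opening: 53.9
grasp_force: 25.0
time: 23.92
position: [615.9, -237.3, 56.1]
eef_rot: [2.37, 2.062, 0.0]
ft_force: [0.1, 0.3, -1.2]
opening: 53.8
grasp_force: 25.0
```

```bash
python3 -m inch '[[[0,0,0.0025,0,0,0],[0,0,0,0,0,0],[0,0,0,0,0,0]]]';python3 -m inch '[[[0,0,0.0008,0,0,0],[0,0,0,0,0,0],[0,0,0,0,0,0]]]'
```

```text
time: 24.3
position: [615.9, -237.3, 53.6]
eef_rot: [-2.37, -2.062, 0.0]
ft_force: [0.8, 0.5, -1.8]
opening: 53.7
grasp_force: 25.0
time: 24.68
position: [616.0, -237.4, 52.9]
eef_rot: [2.37, 2.062, 0.0]
ft_force: [0.1, -0.0, 0.9]
opening: 53.5
grasp_force: 25.0
```

```bash
python3 -m inch '[[[0,0,0,0,0,0],[0,0,0,0,0,0],[0,0,0,0,0,0],[0,0,-0.03,0,0,0],[0,0,-0.05,0,0,0],[0,0,-0.05,0,0,-8],[0.04,-0.018,0,0,0,0],[0.046,-0.022,0,0,0,0],[0.046,-0.023,0,0,0,0],[0.046,-0.023,0,0,0,0],[0.046,-0.023,0,0,0,0],[0.046,-0.023,0,0,0,0],[0.046,-0.023,0,0,0,0],[0.046,-0.023,0,0,0,0],[0,0,0,0,0,0],[0,0,0,0,0,0]]]' 1; python3 look.py w14
python3 - <<'E'
from h import *
import pickle
s=pickle.load(open('pics/w2.pkl','rb'));print(cast('wrist',np.array([133,136])/3.3+[265,165],54,s))
s=pickle.load(open('pics/w14.pkl','rb'));g=cv2.imread('pics/w14.png');hsv=cv2.cvtColor(g,cv2.COLOR_BGR2HSV)
m=((hsv[...,1]>120)&(hsv[...,0]>12)&(hsv[...,0]<28)&(hsv[...,2]>60)).astype(np.uint8)*255; m[310:]=0
c=max(cv2.findContours(m,0,2)[0],key=cv2.contourArea);x,y,w,h=cv2.boundingRect(c);print(x,y,w,h)
# top-disc centre: widest radius w/2 above lowest point
print(cast('wrist',(x+w/2,y+h-w/2),54,s))
E
```

```text
time: 26.68
position: [438.1, 124.2, 183.1]
eef_rot: [2.22, 2.222, 0.001]
ft_force: [-0.0, 0.2, 0.3]
opening: 87.9
grasp_force: 0.0
w14 [438.053 124.228 183.07 ] 26.675
[[438.396 124.446]]
293 200 52 60
[[438.269 124.934]]
```

```bash
python3 -m inch '[[[0.0005,0,0.03,0,0,0],[0,0,0.045,0,0,0],[0,0,0.04,0,0,0],[0,0,0.027,0,0,0],[0,0,0,0,0,0],[0,0,0,0,0,0]]]'
python3 -m inch '[[[0,0,0,0,0,0],[0,0,0,0,0,0],[0,0,0,0,0,0],[0,0,0,0,0,0],[0,0,0,0,0,0],[0,0,0,0,0,0],[0,0,0,0,0,0]]]' 0 45
```

```text
time: 27.48
position: [438.7, 124.1, 41.6]
eef_rot: [2.223, 2.219, 0.001]
ft_force: [0.2, -0.5, -0.4]
opening: 87.9
grasp_force: 0.0
time: 28.35
position: [438.2, 125.2, 41.0]
eef_rot: [2.22, 2.222, 0.001]
ft_force: [1.9, 0.1, 1.2]
opening: 39.4
grasp_force: 45.0
```

```bash
python3 -m inch '[[[0,0,-0.015,0,0,0],[0,0,-0.025,0,0,0],[0,0.02,-0.01,0,0,0],[-0.003,0.035,0,0,0,0],[-0.003,0.04,0,0,0,0],[-0.003,0.04,0,0,0,0],[-0.004,0.0335,0,0,0,0],[0,0,0,0,0,8],[0,0,0,0,0,8],[0,0,0,0,0,8],[0,0,0,0,0,0],[0,0,0,0,0,0]]]'; python3 look.py w15
python3 - <<'E'
from h import *
s=bot.get_state();M=R.from_rotvec(s['eef_rot']).as_matrix()
print((np.array([606.7,111.9])-s['position'][:2])@M[:2,:2],np.degrees(np.arctan2(M[1,1],M[0,1])))
E
```

```text
time: 29.85
position: [605.7, 112.3, 90.9]
eef_rot: [-2.631, -1.716, 0.001]
ft_force: [-0.4, 0.0, -6.1]
opening: 39.3
grasp_force: 45.0
w15 [605.65  112.337  90.875] 29.85
[-0.005  0.976] -23.815082390267882
```

View pics/w15.png

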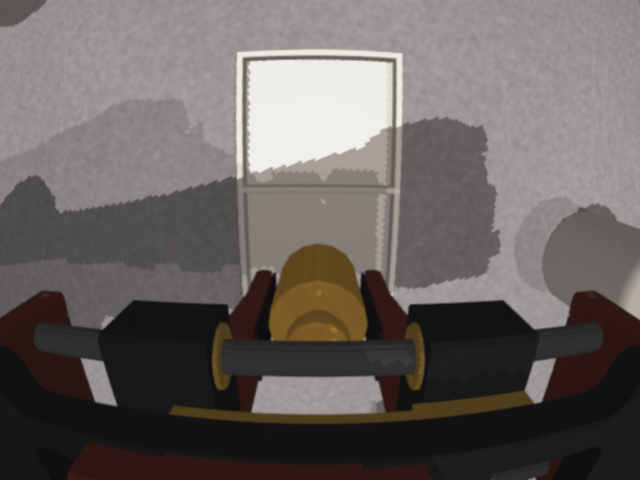

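```bash
python3 - <<'E'
from h import *
import pickle
s=pickle.load(open('pics/w15.pkl','rb'))
w=cast('wrist',[(236,54),(404,54),(320,188)],16,s)
M=R.from_rotvec(s['eef_rot']).as_matrix()
print((w-s['position'][:2])@M[:2,:2])
E
python3 -m inch '[[[0,0.001,0.02,0,0,0],[0,0,0.014,0,0,0],[0,0,0.004,0,0,0],[0,0,0,0,0,0],[0,0,0,0,0,0]]]'
```

```text
[[123.763 -49.088]
 [123.93   49.99 ]
 [ 42.131   0.441]]
time: 30.52
position: [607.5, 111.7, 53.2]
eef_rot: [2.634, 1.711, 0.001]
ft_force: [-0.6, 0.4, -5.5]
opening: 39.1
grasp_force: 45.0
```

```bash
python3 -m inch '[[[0,-0.0005,0.004,0,0,0],[0,0,0.0025,0,0,0],[0,0,0,0,0,0],[0,0,0,0,0,0]]]';python3 -m inch '[[[0,0,0.001,0,0,0],[0,0,0,0,0,0],[0,0,0,0,0,0]]]'
```

```text
time: 31.02
position: [606.7, 112.0, 46.4]
eef_rot: [2.634, 1.712, 0.0]
ft_force: [0.0, 0.1, -5.2]
opening: 39.5
grasp_force: 45.0
time: 31.4
position: [606.7, 112.0, 45.3]
eef_rot: [-2.634, -1.712, -0.0]
ft_force: [-0.5, 0.4, -4.9]
opening: 39.9
grasp_force: 45.0
```

```bash
python3 -m inch '[[[0,0,0.0008,0,0,0],[0,0,0,0,0,0],[0,0,0,0,0,0]]]'
```

```text
time: 31.78
position: [606.8, 112.0, 45.0]
eef_rot: [-2.634, -1.711, -0.001]
ft_force: [-1.9, -0.7, 3.2]
opening: 39.3
grasp_force: 45.0
```

```bash
python3 -m inch '[[[0,0,0,0,0,0],[0,0,0,0,0,0],[0,0,0,0,0,0],[0,0,-0.03,0,0,0],[0,0,-0.05,0,0,0],[0,0,-0.05,0,0,-8],[0,0,0,0,0,-8],[0,0,0,0,0,-8],[-0.03,-0.042,0,0,0,0],[-0.031,-0.043,0,0,0,0],[-0.03,-0.043,0,0,0,0],[-0.03,-0.043,0,0,0,0],[0,0,0,0,0,-9],[0,0,0,0,0,-9],[0,0,0,0,0,-8.5],[0,0,0,0,0,0],[0,0,0,0,0,0]]]' 1; python3 look.py w16
python3 - <<'E'
from h import *
import pickle
s=pickle.load(open('pics/w16.pkl','rb'));g=cv2.imread('pics/w16.png')[120:330,215:425]
b=cv2.GaussianBlur(g,(3,3),0)
print(b.astype(int).sum(2)[::12,::12]//3)
E
```

```text
time: 33.9
position: [435.8, -9.2, 174.6]
eef_rot: [1.657, 2.669, 0.0]
ft_force: [1.1, -0.1, -0.0]
opening: 87.7
grasp_force: 0.0
w16 [435.807  -9.219 174.587] 33.9
[[108 111 110 109 110 185 187 184 187 211 215 195 189 197 199 213 221 216]
 [107 107 107 109 108 109 189 184 193 215 220 197 194 190 195 218 213 223]
 [107 111 108 109 113 109 112 133 191 213 217 197 194 195 195 224 220 219]
 [109 105 109 110 109 112 111 114 110 185 194 193 193 193 193 217 217 211]
 [110 106 110 111 110 109 113 111 112 114 119 193 199 197 192 221 223 215]
 [115 113 108 138 134 136 136 136 137 139 140 124 168 216 218 222 219 222]
 [137 134 138 131 136 136 111 112 109 112 111 136 141 137 219 217 219 215]
 [140 137 136 137 131 137 113 115 113 113 112 136 139 135 140 140 215 217]
 [212 151 134 134 132 136  27  19  18  19  20  45 132 137 139 138 139 137]
 [220 212 212 132 138 140 112 112 111 110 107 106 135 138 137 138 140 138]
 [214 215 214 212 201 140 121 122 122 123 123 124 136 136 136 138 139 138]
 [220 217 217 213 210 132 120 121 122 122 123 123 139 140 138 137 136 138]
 [218 219 214 210 212 138 119 120 121 121 122 122 139 139 137 135 138 138]
 [ 46 206 218 214 218 136 133 138 137 173 136 133 138 137 138 137 143  43]
 [ 25 164 218 215 217 212 217 207 206 206 209 141 135 138 139 138 137  24]
 [ 24  94 217 212 219 217 215 218 213 211 209 215 136 135 137 139 124  24]
 [ 24 127 214 210 212 213 217 216 213 213 211 216 217 144 138 132 130  24]
 [ 25 213 209 212 212 214 214 217 210 217 216 216 219 211 211 143 150  24]]
```

Run:
```python
from h import *
import pickle
s=pickle.load(open('pics/w16.pkl','rb'));g=cv2.imread('pics/w16.png').astype(int).mean(2)
M=R.from_rotvec(s['eef_rot']).as_matrix()
for r in(240,265): print(r,g[r,275:370].astype(int)[np.r_[0:20,60:90]])
for c in(295,335): print(c,g[215:285,c].astype(int))
p=np.array([[285,265],[360,265]])
```

```text
240 [140 140 139 137 131 110 107 115 121 121 122 121 121 121 121 121 121 122
 121 122 123 123 124 124 123 124 124 124 124 124 124 124 124 124 124 123
 117 113 120 131 134 135 135 137 136 135 134 133 132 133]
265 [138 137 136 136 133 119 110 113 116 117 118 118 118 118 118 118 118 118
 118 118 121 121 121 122 122 121 122 122 121 121 121 121 122 122 121 117
 113 118 130 136 138 137 137 137 138 138 137 136 136 137]
295 [ 20  18  19  19  18  25  39  57  70  74  78  89 103 114 119 123 123 123
 122 122 122 122 121 121 122 122 122 122 121 122 122 121 121 121 121 122
 121 121 121 121 120 120 120 120 120 120 120 120 120 120 119 117 119 127
 134 135 134 135 134 136 137 137 137 134 133 134 149 180 209 216]
335 [ 19  20  20  19  18  19  28  50  69  74  75  80  95 109 118 123 124 124
 124 123 123 124 123 123 123 123 124 123 123 123 124 124 124 123 123 123
 123 123 123 123 122 123 123 123 122 122 122 121 121 122 121 120 118 124
 134 138 139 138 138 138 137 136 135 135 135 137 137 137 138 137]
```

```bash
python3 - <<'E'
from h import *
import pickle
s=pickle.load(open('pics/w16.pkl','rb'))
M=R.from_rotvec(s['eef_rot']).as_matrix()
w=cast('wrist',[(316.3,245.5),(279.6,252),(353,252),(316,268)],76,s)
print(w[0],(w-s['position'][:2])@M[:2,:2])
E
python3 -m inch '[[[0,0,0.04,0,0,0],[0,0,0.03,0,0,0],[0,0,0,0,0,0]]]'
```

```text
[434.185  -9.325] [[  0.624  -1.501]
 [ -4.026 -26.588]
 [ -4.001  23.55 ]
 [-15.531  -1.726]]
time: 34.33
position: [434.4, -9.4, 103.2]
eef_rot: [-1.654, -2.668, 0.005]
ft_force: [0.1, -0.6, 0.7]
opening: 88.1
grasp_force: 0.0
```

```bash
python3 -m inch '[[[0,0,0.03,0,0,0],[0,0,0.027,0,0,0],[0,0,0,0,0,0],[0,0,0,0,0,0]]]'
python3 -m inch '[[[0,0,0,0,0,0],[0,0,0,0,0,0],[0,0,0,0,0,0],[0,0,0,0,0,0],[0,0,0,0,0,0],[0,0,0,0,0,0]]]' 0 20
```

```text
time: 34.83
position: [436.6, -9.2, 48.8]
eef_rot: [1.653, 2.67, 0.001]
ft_force: [0.4, 0.6, -0.3]
opening: 87.1
grasp_force: 0.0
time: 35.58
position: [435.7, -9.1, 47.6]
eef_rot: [-1.652, -2.672, -0.0]
ft_force: [-1.7, 0.0, 4.1]
opening: 50.0
grasp_force: 19.9
```

```bash
python3 -m inch '[[[0,0,-0.025,0,0,0],[0,0,-0.035,0,0,8.5],[0,0,0,0,0,9],[0,0,0,0,0,9],[0.03,0,0,0,0,0],[0.045,0,0,0,0,0],[0.045,0.005,0,0,0,0],[0.04,0.03,0,0,0,0],[0.036,0.04,0,0,0,0],[0,0.045,0,0,0,0],[0,0.045,0,0,0,0],[0,0.039,0,0,0,8],[0,0,0,0,0,8],[0,0,0,0,0,8],[0,0,0,0,0,0],[0,0,0,0,0,0]]]'; python3 look.py w17
python3 - <<'E'
from h import *
s=bot.get_state();M=R.from_rotvec(s['eef_rot']).as_matrix()
print((np.array([640.,186.9])-s['position'][:2])@M[:2,:2],np.degrees(np.arctan2(M[1,1],M[0,1])))
E
```

```text
time: 37.58
position: [639.4, 187.1, 107.2]
eef_rot: [-2.631, -1.716, 0.001]
ft_force: [0.4, 0.3, -0.5]
opening: 50.0
grasp_force: 19.9
w17 [639.357 187.101 107.211] 37.575
[0.045 0.586] -23.82037512367878
```

```bash
python3 -m inch '[[[0,0.0003,0.025,0,0,0],[0,0,0.02,0,0,0],[0,0,0.006,0,0,0],[0,0,0,0,0,0],[0,0,0,0,0,0],[0,0,0,0,0,0]]]';python3 -m inch '[[[0,0,0.0025,0,0,0],[0,0,0,0,0,0],[0,0,0,0,0,0]]]'
```

```text
time: 38.38
position: [640.3, 186.9, 57.3]
eef_rot: [2.634, 1.712, 0.002]
ft_force: [-0.5, -0.1, -0.6]
opening: 50.0
grasp_force: 19.9
time: 38.75
position: [639.9, 186.9, 54.0]
eef_rot: [2.634, 1.712, -0.0]
ft_force: [0.4, -0.0, -2.0]
opening: 50.3
grasp_force: 19.9
```

```bash
python3 -c "
from plant import bot
s=bot.get_state();print(s['time'],s['position'],s['opening'],s['ft_force'])"; python3 -m inch '[[[0,0,0.002,0,0,0],[0,0,0,0,0,0],[0,0,0,0,0,0]]]'
```

```text
38.75 [639.90849253 186.91260697  54.03679148] 50.337932490212204 [ 0.42327889 -0.01066151 -1.98278313]
time: 39.12
position: [639.9, 186.9, 52.0]
eef_rot: [-2.634, -1.712, 0.0]
ft_force: [-0.4, -0.4, -1.2]
opening: 50.0
grasp_force: 19.9
```

```bash
python3 -m inch '[[[0,0,0.0008,0,0,0],[0,0,0,0,0,0],[0,0,0,0,0,0]]]'
```

```text
time: 39.5
position: [640.0, 186.9, 51.7]
eef_rot: [-2.634, -1.712, -0.0]
ft_force: [-2.2, -0.8, 4.9]
opening: 49.9
grasp_force: 19.9
```

```bash
python3 -m inch '[[[0,0,0,0,0,0],[0,0,0,0,0,0],[0,0,0,0,0,0],[0,0,-0.03,0,0,0],[0,0,-0.05,0,0,0],[0,0,-0.06,0,0,0],[-0.03,0,-0.05,0,0,0],[-0.04,0,0,0,0,0],[0,0,0,0,0,0],[0,0,0,0,0,0]]]' 1; python3 look.py w18
python3 -m inch '[[[0,0,0,0,0,-8],[0,0,0,0,0,-8],[-0.045,0,0,0,0,0],[-0.05,0,0,0,0,0],[-0.05,0,0,0,0,0],[-0.05,0,0,0,0,0],[-0.05,0,0,0,0,0],[-0.04,0,0,0,0,0],[0,0,0,0,0,0],[0,0,0,0,0,0]]]'; python3 look.py w19
python3 - <<'E'
from h import *
import pickle
def rep(k,name,c,mask,z,w,roi=45):
    s=pickle.load(open(f'pics/{k}.pkl','rb'));g=cv2.imread(f'pics/{k}.png');hsv=cv2.cvtColor(g,cv2.COLOR_BGR2HSV)
    m=mask(hsv).astype(np.uint8)*255; vv,uu=np.nonzero(m)
    p=cast('wrist',np.c_[uu,vv],z,s); sel=np.hypot(*(p-c).T)<roi; q=p[sel].astype(np.float32)
    print(name,'target',c,'n',len(q), cv2.minAreaRect(q) if len(q)>20 else '')
H=lambda h:(h[...,1]>110)&(h[...,0]>10)&(h[...,0]<30)&(h[...,2]>60)
D=lambda h:(h[...,2]<135)&(h[...,1]<60)
rep('w18','weight',(606.7,111.9),H,54,40)
rep('w18','box lid',(640,186.9),D,80,50)
rep('w19','vial brown',(637.3,-75.1),lambda h:(h[...,1]>120)&(h[...,2]<140),78,28)
E
```

```text
time: 40.75
position: [611.5, 123.8, 241.0]
eef_rot: [-2.633, -1.712, -0.0]
ft_force: [-0.4, 0.0, -0.1]
opening: 88.2
grasp_force: 0.0
w18 [611.46  123.777 241.044] 40.75
time: 42.05
position: [572.6, -158.0, 240.6]
eef_rot: [-2.368, -2.063, 0.001]
ft_force: [0.5, 0.7, -0.0]
opening: 87.6
grasp_force: 0.0
w19 [ 572.585 -158.001  240.599] 42.05
weight target (606.7, 111.9) n 1626 ((607.0352172851562, 114.70319366455078), (46.17256164550781, 37.745243072509766), 66.08168029785156)
box lid target (640, 186.9) n 345 ((656.662109375, 163.43458557128906), (53.60151672363281, 23.55347442626953), 0.939714789390564)
vial brown target (637.3, -75.1) n 178 ((621.60546875, -80.02841186523438), (11.056539535522461, 20.859750747680664), 13.99108600616455)
```

Run:
```python
from h import *
import pickle
def pix(k,P):
    s=pickle.load(open(f'pics/{k}.pkl','rb'));p=bot.camera_params('wrist')
    T=np.eye(4);T[:3,:3]=R.from_rotvec(s['eef_rot']).as_matrix();T[:3,3]=s['position'];E=np.linalg.inv(T@p['T_tool_cam'])
    c=P@E[:3,:3].T+E[:3,3];r=np.hypot(c[...,0],c[...,1]);t=np.arctan2(r,c[...,2])/r
    return np.stack([c[...,0]*t*p['fx']+p['cx'],c[...,1]*t*p['fy']+p['cy']],-1)
def grid(k,c,deg,z,h=48,st=6):
    a=np.radians(deg);ex=np.array([np.cos(a),np.sin(a)]);ey=np.array([-ex[1],ex[0]])
    t=np.arange(-h,h+1,st);P=np.array([[np.r_[c+i*ex+j*ey,z] for j in t] for i in t[::-1]])
    q=pix(k,P).astype(np.float32);g=cv2.imread(f'pics/{k}.png',0)
    print(k,c,'rows: +x(tray) at top; cols +y');print(cv2.remap(g,q[...,0],q[...,1],1))
grid('w18',np.array([640,186.9]),246,80)
grid('w19',np.array([614.7,-237.5]),82,78)
grid('w19',np.array([626,-156.3]),82,114)
grid('w19',np.array([637.3,-75.1]),82,90)
```

```text
w18 [640.  186.9] rows: +x(tray) at top; cols +y
[[104 140 164 164 165 165 164 172 204 204 204 204 205 204 173 125 126]
 [104 138 164 164 164 165 164 193 205 205 204 204 204 203 176 122 123]
 [125 152 162 163 163 164 164 178 205 205 205 206 205 203 181 126 129]
 [129 153 161 161 162 162 162 168 184 181 194 185 191 183 176 125 121]
 [195 216 166 165 166 166 166 193 206 206 205 205 206 206 170 124 127]
 [202 223 246 251 166 165 165 183 204 203 203 203 206 205 170 127 126]
 [175 210 238 251 168 175 173 172 170 159  96 117 163 206 176 123 126]
 [183 220 214 251 186 196 196 195 194 193 194 192 172 206 176 125 121]
 [196 232 236 251 185 196 196 196 195 194 193 191 178 251 174 126 125]
 [194 239 233 251 185 198 197 197 195 195 194 192 170 253 237 136 125]
 [201 230 237 251 183 183 183 177 174 173 170 171 180 252 243 198 151]
 [197 224 240 254 254 253 254 254 254 254 254 254 254 253 245 197 200]
 [194 222 247 254 254 254 254 254 254 254 254 254 254 253 236 194 198]
 [196 226 248 254 254 254 254 254 254 253 253 253 253 252 237 200 202]
 [193 207 224 221 221 226 222 224 223 225 222 219 216 214
[... 3231 characters left out ...]
203 197 190 253 253 253 253 253 200 249 249 249 249 253 201]
 [198 195 192 194 176 253 252 253 253 253 253  63 249 245 175 203 192]
 [199 194 200 198 185 253 252 253 253 253 250  61 153 177 203 202 168]
 [196 202 192 195 177 253 253 253 250 203  98  59 197 202 202 204 165]
 [201 198 198 198 180 253 229 201 202 200 201 202 202 203 202 202 163]
 [195 190 129 129 132 200 200 200 201 202 202 202 202 203 203 203 161]
 [126 122 124 121 136 199 200 201 200 201 202 202 202 202 201 202 165]
 [123 126 126 125 187 187 186 187 188 189 188 188 187 188 188 190 162]
 [124 121 122 124 130 200 200 201 202 202 201 172 162 162 186 202 166]
 [121 122 125 125 134 200 200 200 200 201 162 162 162 162 162 164 165]]
```

```bash
python3 -c "
from plant import bot
print(bot.finish_job())"
```

```text
the job is handed in; nothing more can be done
None
```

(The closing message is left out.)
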